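# Hook the lid onto the storage crate

## Robot

A 7-joint arm with a two-finger parallel gripper is mounted at the origin on the work surface. World frame = base frame: x ahead of the robot, y to its left, z up, the work surface at z = 0. Lengths are in mm, angles in rad, forces in N, time in s.
With the tool pointing down it reaches from about 425 to 1025 mm from the base axis. Payload 9.4 kg.
Tool frame: the origin (TCP) lies at the very end of the fingers, on their centre line; the grasp point (between the pads) lies 19 mm behind it (ctrl.grip_depth is the distance from the TCP to the grasp point, in mm); z points along the fingers, y is the direction in which the jaws open and shut (so a half turn about z gives the same grasp; the last joint's range is limited). The gripper opens to 85 mm and grips with 20 to 120 N. Pads are 22 mm wide; open, the fingers measure 114 mm over their backs; the gripper's body (76 mm by 85 mm) begins 54 mm behind the grasp point. The pads swing forward as they close: fully open they stand 13 mm farther back than shut.
Start: joints at [1.241, 0.599, -0.003, 1.599, 0.002, 0.943, -0.08], TCP at [181.324, -701.958, 231.275] pointing down, gripper open.
Joint ranges: [-2.57, 2.57], [-0.35, 1.97], [-1.29, 1.29], [0.11, 2.56], [-1.05, 4.19], [0.11, 1.86], [-2.63, 2.63]. Speed limits (rad/s): [2.22, 2.22, 3.01, 3.01, 3.14, 3.14, 3.14].

## Interface

Orientations are given as a rotation vector (axis times angle).
In Python, from workcell import state, viewer, ctrl gives the robot as it stands. The module is installed in compiled form; this text tells all that it offers.
- The arm moves only by the shell command python3 -m jog 'ROWS' [FORCE]. ROWS is a JSON object of lists of equal length, an entry for each row: "xyz": the shift along the tool's x, y, z in mm, a list of three; "turn": the turn, a rotation vector about the tool's x, y, z in rad, a list of three; "jaw": the finger opening in mm, from 0 to 85.4. A call has 1 to 10 rows; each row is the pose to reach, as a shift and turn from the pose commanded when the call began, along the tool's axes at that moment; what a row does not reach only later rows make up. A row lasts 1/10 s, in which the tool goes at most 50 mm and 8.59 degrees, less where a joint would pass 70% of its speed; a pose out of reach is approached as far as the arm can. A call with a gripper value outside its range is refused whole. The fingers move at their own pace and stop on an object; FORCE is the grip in N (left out, the last holds). Time passes only in rows, so rows that repeat a pose let the fingers close. It gives the time, the measured TCP pose, the force and the opening at its end, in the units of the state.
- state(): the state, without advancing time (a new reading comes with each control period).
- viewer.grab_frame(name): name is "scene" or "top"; returns a dict with "img" (384x512x3 uint8, red, green, blue), "depth" (384x512 float32, mm along the optical axis (not along the pixel's ray), 0 where there is no reading), "fx", "fy", "cx", "cy" (pixels), "k1" (the pictures are not rectified: a ray, as slopes to the right and down, at radius r is drawn at 1 + k1 r^2 times it, then the intrinsics apply), "R" (3x3) and "t" (3): a world point X has camera coordinates R X + t. Camera axes: x right, y down, z forward; pixel columns grow to the right and rows downward; lengths in mm; the calibration is good to about 2 mm. A picture is of the moment at which its call begins.
- ctrl.finish_job(): hands the job in, once; it reports no verdict.
The state is a dict: "clock": time; "qpos": joint angles; "qvel": joint speeds; "effort": joint torques, N m; "tcp_pos": TCP position; "tool_rot": TCP orientation; "force": force on the tool from outside, world axes, zero at the start; "moment": the same for the moment, N m; "grip_width": finger opening in mm.
Only numpy, scipy, OpenCV 4.12 (cv2) and the standard library are available. Lean on these libraries where they do the work, as an engineer would, in place of code of your own. Each camera call takes 0.05 s, during which the arm holds its last target.

## Task

Close the open grey storage crate that stands between the two loose lids, using the longer lid, which is the one that fits. Hook one short edge of the lid under the crate's overhanging lip, then swing the other end down until the lid lies flat and square on the rim, inside the small stop tab opposite the lip, and let go. Leave the shorter lid where it lies.

Things in the scene. Friction and masses are not known exactly. Their poses are not given: they have to be found in the camera images.
- lid_handle (a point): Middle of the handle bar of the longer loose lid, which lies flat, 42 mm above its underside. Grey plate 174 mm (its x, within 20 deg of straight ahead) x 130 mm (y) x 6 mm, 0.2-0.4 kg, same both ways round. Black bar over the plate's centre: 18 mm thick (x), 90 mm long (y), 20 mm high (z), 26 mm of air below it, a post at each end. z: out of the lid's top.
- crate: Grey open crate, fixed; origin: centre of its underside, z up, x away from the robot within 17 deg. 200 mm (x) x 140 mm (y), rim 110 mm high, flat and 24 mm broad at the x ends. A tab 50 mm wide at the +x end stands 16 mm above the rim, inner face at x = +92 mm. Seated, the lid lies flat on the rim, centred, its handle point 152 mm above this origin. Not the smaller crate farther off.
- crate_lip (a point): Middle of the free edge of the crate's lip, on its underside: at x = -72, y = 0, z = 128 mm in the crate's frame, same axes. The lip is at the end nearest the robot, 90 mm wide, 6 mm thick, 18 mm clear above the rim; the slot under it is 20 mm deep towards -x. A lid sloping 20 deg, its -x edge low, fits in fully; a level one is stopped by the tab. Lid's play along x: 10 mm.
- short_lid_handle (a point): Middle of the handle bar of the shorter loose lid, on the other side of the crate: same plate and handle as the longer lid, but only 115 mm (its x) x 130 mm (y). 42 mm above its underside. It does not fit this crate; leave it alone.
Mind the look-alikes: they are no part of the job. Leave any orange look-alike of the crate alone.

How it is judged:
By the outcome, as a careful person would: the job done as asked, in the order asked, and still so for the second after the job is handed in, with the robot touching nothing.
It also fails if it takes over 40 s, if anything falls off the work surface, if the arm or the gripper's body presses on something with over 40 N, if the wrist force passes 120 N, or if a joint passes its speed limit or range.

## Working session

There is one attempt and no reset: what is moved stays moved. The work goes in short steps, Python scripts to look and compute and a shell command to move; the robot and the scene stay as the last step left them, time stands still between calls to the robot, and variables do not carry over. Pictures are saved under pics/ and viewed, and the job is handed in when it is done.

```bash
mkdir -p pics; cat > h.py <<'E'
import numpy as np,cv2
from workcell import state,viewer,ctrl
def grab(n,fn=None):
    f=viewer.grab_frame(n)
    if fn: cv2.imwrite('pics/'+fn,f['img'][:,:,::-1])
    np.savez('last_%s.npz'%n,**f)
    return f
def world(f):
    h,w=f['depth'].shape
    v,u=np.mgrid[0:h,0:w].astype(float)
    K=np.array([[f['fx'],0,f['cx']],[0,f['fy'],f['cy']],[0,0,1]],float)
    p=cv2.undistortPoints(np.stack([u.ravel(),v.ravel()],1)[:,None],K,np.array([float(f['k1']),0,0,0]))[:,0]
    z=f['depth'].ravel().astype(float)
    X=np.c_[p*z[:,None],z]
    W=(X-f['t'])@f['R']
    W[z==0]=np.nan
    return W.reshape(h,w,3)
E
python3 - <<'E'
from h import *
print(state())
for n in('top','scene'):
    f=grab(n,n+'0.png');print(n,f['fx'],f['cx'],f['k1'],f['t'],-f['R'].T@f['t'])
E
```

```text
{'clock': 0.0, 'qpos': array([ 1.24130551,  0.60013473, -0.00253844,  1.60009854,  0.001776  ,
        0.94291544, -0.07979926]), 'qvel': array([ 8.13654975e-04,  1.25094302e-04, -1.78722912e-03,  4.99847177e-05,
       -1.38637842e-03,  1.94355628e-03,  7.40323884e-04]), 'effort': array([ 7.69719118e-04, -7.76436853e+01,  1.56480398e+00, -2.58007693e+01,
        1.22538902e-02,  9.15019453e-03, -4.98240041e-06]), 'tcp_pos': array([ 181.20062949, -701.51620414,  230.42127427]), 'tool_rot': array([-3.11501481e+00, -3.95898814e-01,  5.02668630e-04]), 'force': array([ 0.02057053,  0.10622583, -0.19106758]), 'moment': array([-0.02255707,  0.00504204,  0.00727682]), 'grip_width': 85.4982617583619}
top 407.2117404834838 255.89840254383182 -0.049324184249781654 [  5.80610535 397.22744212 919.92498526] [233.70907803  22.63126988 974.142301  ]
scene 463.3696227473368 250.84695069268167 -0.1794431472377505 [  43.45737045 -156.76285856 1398.32719502] [1201.32495767  107.74631605  725.94156698]
```

View pics/top0.png

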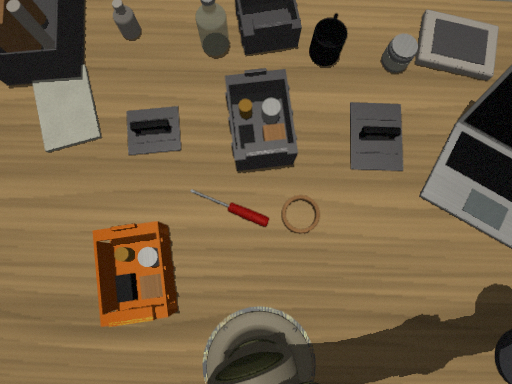

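View pics/scene0.png

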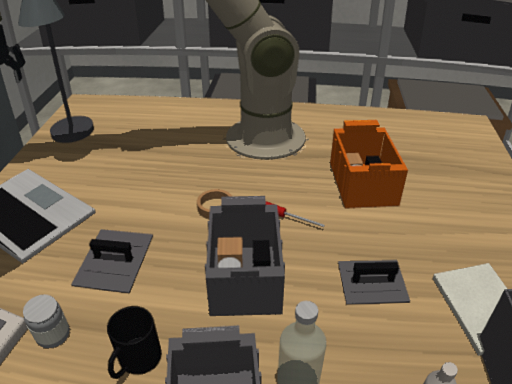

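The top view shows the crate at about (261,118), lip edge near row 160 and tab near (257,72). The long lid is on the right at (377,137) with its handle at (380,132), the short lid is at (154,130), and the orange look-alike is at (135,273). Next I'll measure these.

```bash
python3 - <<'E'
from h import *
for n in('top','scene'):
    f=dict(np.load('last_%s.npz'%n)); W=world(f); img=f['img']
    def show(name,m):
        P=W[m]; 
        if len(P)<5: print(n,name,len(P));return
        r=cv2.minAreaRect(P[:,:2].astype(np.float32))
        print(n,name,len(P),'z',np.round(np.percentile(P[:,2],[5,50,95]),1),'rect',np.round(r[0],1),np.round(r[1],1),round(r[2],1))
    x,y,z=W[...,0],W[...,1],W[...,2]
    if n=='top':
        v,u=np.mgrid[0:384,0:512]
        roiL=(u>335)&(u<415)&(v>90)&(v<182); roiC=(u>215)&(u<305)&(v>60)&(v<178); roiS=(u>115)&(u<190)&(v>95)&(v<165)
        for nm,r in(('long',roiL),('short',roiS)):
            show(nm+' plate',r&(img.max(2)<110)&(z<15)); show(nm+' bar',r&(z>30)&(z<60))
    print(n,'table z',np.nanmedian(z))
    roi=(abs(x-560)<160)&(abs(y-10)<110)
    for a,b in((100,114),(114,122),(122,129),(129,140)):
        show('crate z%d-%d'%(a,b),roi&(z>a)&(z<b))
E
```

```text
top long plate 3116 z [2.9 6.2 9.3] rect [ 547.6 -281.8] [133.7 176.3] 89.5
top long bar 351 z [37.7 51.4 54.2] rect [ 545.9 -280.1] [89.4 19.4] 89.4
top short plate 1976 z [2.2 5.4 8.6] rect [547.1 275.4] [120.  134.6] 7.7
top short bar 371 z [36.7 50.9 53.9] rect [545.9 273.7] [20.2 90.3] 5.9
top table z 1.025850744912367
top crate z100-114 1338 z [103.3 109.7 112.4] rect [558.1  11.7] [200.3 147.4] 8.5
top crate z114-122 80 z [114.1 117.2 121.8] rect [5.515e+02 5.000e-01] [128.4 200. ] 86.6
top crate z122-129 123 z [122.9 125.6 127.9] rect [557.5  13.6] [200.6  84.6] 9.4
top crate z129-140 558 z [131.4 134.2 136.4] rect [473.5  -1. ] [29.1 89.9] 9.0
scene table z 3.5180155948423155
scene crate z100-114 1837 z [102.4 111.4 113.5] rect [559.7  10.6] [203.6 147.1] 8.7
scene crate z114-122 158 z [114.  115.5 121.4] rect [563.4  10.6] [197.1 136.2] 8.5
scene crate z122-129 119 z [122.4 126.7 128.7] rect [654.9  24.4] [ 9.3 48.9] 7.8
scene crate z129-140 515 z [130.2 135.6 137.7] rect [558.5  12.2] [203.9  88.9] 9.5
```

```bash
cat >> h.py <<'E'
from scipy.spatial.transform import Rotation as Ro
CR=np.array([558.7,11.4]); CY=8.6
def tool(yaw,tilt):
    """tool rot: tool y along lid x at yaw deg, z down; tilt deg raises lid +x end"""
    b=Ro.from_matrix(np.array([[0,1,0],[1,0,0],[0,0,-1]]).astype(float))
    return Ro.from_euler('z',yaw,degrees=True)*Ro.from_euler('y',-tilt,degrees=True)*b
def move(pos,yaw,tilt):
    s=state(); R0=Ro.from_rotvec(s['tool_rot'])
    d=R0.inv().apply(np.array(pos)-s['tcp_pos']); t=(R0.inv()*tool(yaw,tilt)).as_rotvec()
    print('at',np.round(s['tcp_pos'],1),'w',round(s['grip_width'],1),'F',np.round(s['force'],1),'M',np.round(s['moment'],2),'t',s['clock'])
    print('xyz',np.round(d,1),'turn',np.round(t,4),'mag',round(np.linalg.norm(d),1),round(np.degrees(np.linalg.norm(t)),1))
E
python3 - <<'E'
from h import *
f=dict(np.load('last_top.npz'));W=world(f)
m=(W[...,1]<-200)&(W[...,2]>60)
P=W[m]
for y in range(-700,-200,50):
    q=P[(P[:,1]>=y)&(P[:,1]<y+50)]
    if len(q): print(y,len(q),np.round(q[:,0].min()),np.round(q[:,0].max()),np.round(q[:,2].max()))
move([181.2,-701.5,320],-75.5,0)
move([547,-281,150],-0.5,0)
E
```

```text
-600 366 552.0 610.0 135.0
-550 1095 572.0 657.0 190.0
-500 12 602.0 613.0 77.0
-400 111 725.0 778.0 85.0
-350 534 718.0 784.0 84.0
at [ 181.2 -701.6  230.5] w 85.4 F [-0.5 -0.6  0.2] M [ 0.03  0.06 -0.02] t 0.1
xyz [ -0.   -0.2 -89.5] turn [-0.0014  0.0001 -0.0003] mag 89.5 0.1
at [ 181.2 -701.6  230.5] w 85.4 F [-0.5 -0.6  0.2] M [ 0.03  0.06 -0.02] t 0.1
xyz [ 459.4 -315.6   80.9] turn [-1.3000e-03 -8.0000e-04 -1.3092e+00] mag 563.2 75.0
```

```bash
python3 -m jog '{"xyz":[[40,-27,0],[80,-54,0],[120,-82,0],[160,-110,0],[200,-137,0],[240,-165,0],[280,-192,0],[320,-220,0],[360,-247,0],[400,-275,0]],"turn":[[0,0,-0.12],[0,0,-0.24],[0,0,-0.36],[0,0,-0.48],[0,0,-0.6],[0,0,-0.72],[0,0,-0.84],[0,0,-0.96],[0,0,-1.08],[0,0,-1.2]],"jaw":[85,85,85,85,85,85,85,85,85,85]}' 60
python3 - <<'E'
from h import *
move([547,-281,150],-0.5,0)
E
```

```text
clock: 1.1
tcp_pos: [500.7, -334.1, 231.2]
tool_rot: [-2.344, -2.092, 0.0]
force: [0.7, -0.9, 0.3]
grip_width: 84.7
at [ 500.7 -334.1  231.2] w 84.7 F [ 0.7 -0.9  0.3] M [ 0.03 -0.01 -0.01] t 1.1
xyz [58.  40.  81.2] turn [-2.000e-04  1.000e-04 -1.046e-01] mag 107.5 6.0
```

```bash
python3 -m jog '{"xyz":[[20,13,27],[40,27,54],[58,40,81],[58,40,81],[58,40,81]],"turn":[[0,0,-0.04],[0,0,-0.08],[0,0,-0.105],[0,0,-0.105],[0,0,-0.105]],"jaw":[85,85,85,85,85]}'
python3 - <<'E'
from h import *
f=grab('scene','s1.png');grab('top','t1.png')
move([547,-281,22],-0.5,0)
E
python3 -c "
import cv2;a=cv2.imread('pics/s1.png')[190:320,40:190];b=cv2.imread('pics/t1.png')[80:200,320:440]
cv2.imwrite('pics/c1.png',cv2.hconcat([cv2.resize(a,(400,347)),cv2.resize(b,(347,347))]))"
```

```text
clock: 1.6
tcp_pos: [546.1, -282.4, 149.5]
tool_rot: [-2.234, -2.207, 0.001]
force: [-0.3, -0.7, 0.3]
grip_width: 85.2
at [ 546.1 -283.9  150.9] w 85.1 F [-0.  -0.1  1. ] M [-0.07 -0.01  0.04] t 1.7
xyz [  3.    0.9 128.9] turn [ 0.0002  0.0008 -0.0058] mag 128.9 0.3
```

View pics/c1.png

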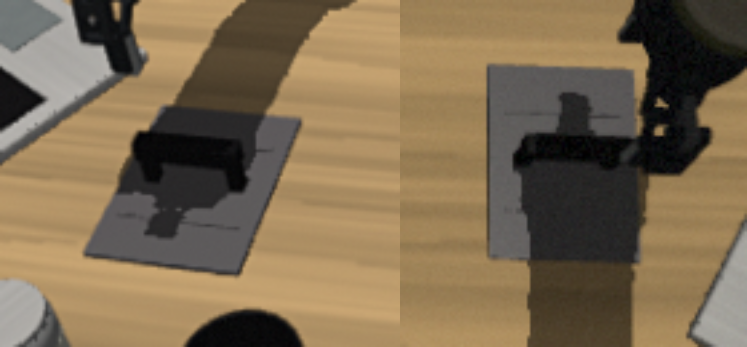

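```bash
cat >> h.py <<'E'
def proj(f,X):
    K=np.array([[f['fx'],0,f['cx']],[0,f['fy'],f['cy']],[0,0,1]],float)
    return cv2.projectPoints(np.atleast_2d(np.array(X,float)),cv2.Rodrigues(f['R'])[0],np.array(f['t'],float),K,np.array([float(f['k1']),0,0,0]))[0][:,0]
E
python3 - <<'E'
from h import *
for n in('top','scene'):
    f=dict(np.load('last_%s.npz'%n)); im=f['img'][:,:,::-1].copy()
    c=np.array([546.1,-283,150])
    for d in([0,0,0],[42,0,13],[-42,0,13],[0,0,-108]):
        p=proj(f,c+d)[0]; print(n,d,np.round(p)); cv2.circle(im,tuple(int(v) for v in np.round(p)),1,(0,0,255),-1)
    W=world(f); x,y,z=np.moveaxis(W,2,0)
    m=(abs(x-546)<90)&(abs(y+283)<90)&(z>120)&(z<185)
    print('gripper pts',m.sum(),np.round(np.nanpercentile(W[m],[2,50,98],axis=0)))
    h=cv2.resize(im[60:320] if n=='scene' else im[60:260,300:512],None,fx=2 if n=='top' else 1.5,fy=2 if n=='top' else 1.5)
    cv2.imwrite('pics/m_%s.png'%n,h)
E
```

```text
top [0, 0, 0] [397. 116.]
top [42, 0, 13] [399.  95.]
top [-42, 0, 13] [400. 133.]
top [0, 0, -108] [382. 131.]
gripper pts 74 [[ 490. -289.  164.]
 [ 589. -275.  176.]
 [ 599. -271.  184.]]
scene [0, 0, 0] [ 98. 207.]
scene [42, 0, 13] [ 89. 216.]
scene [-42, 0, 13] [105. 189.]
scene [0, 0, -108] [109. 246.]
gripper pts 163 [[ 500. -292.  166.]
 [ 507. -278.  177.]
 [ 603. -270.  185.]]
```

View pics/m_top.png

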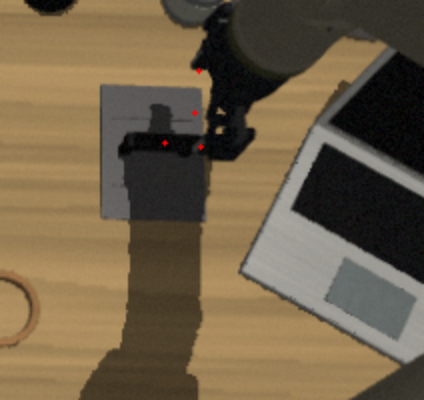

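View pics/m_scene.png

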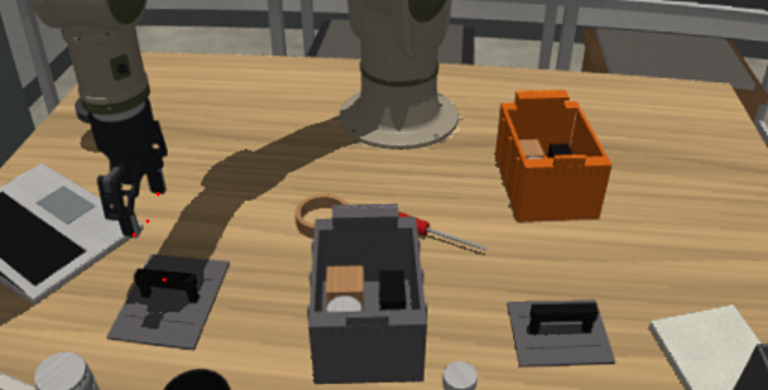

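```bash
python3 -m jog '{"xyz":[[2,1,30],[2,1,60],[2,1,90],[2,1,115],[2,1,129],[2,1,129],[2,1,129]],"turn":[[0,0,0],[0,0,-0.003],[0,0,-0.006],[0,0,-0.006],[0,0,-0.006],[0,0,-0.006],[0,0,-0.006]],"jaw":[85,85,85,85,85,85,85]}'
python3 - <<'E'
from h import *
move([547,-281,22],-0.5,0)
E
```

```text
clock: 2.4
tcp_pos: [547.7, -281.4, 22.3]
tool_rot: [2.229, 2.212, 0.0]
force: [0.9, 0.3, 0.8]
grip_width: 84.7
at [ 547.7 -281.4   22.3] w 84.7 F [0.9 0.3 0.8] M [ 0.07 -0.01 -0.06] t 2.4
xyz [ 0.4 -0.7  0.3] turn [0.0008 0.0006 0.001 ] mag 0.9 0.1
```

```bash
python3 -m jog '{"xyz":[[0,0,0],[0,0,0],[0,0,0],[0,0,0],[0,0,0],[0,0,0],[0,0,0],[0,0,0]],"turn":[[0,0,0],[0,0,0],[0,0,0],[0,0,0],[0,0,0],[0,0,0],[0,0,0],[0,0,0]],"jaw":[60,30,10,10,10,10,10,10]}' 80
```

```text
clock: 3.2
tcp_pos: [547.6, -280.9, 21.8]
tool_rot: [2.229, 2.213, -0.0]
force: [-2.0, 1.0, 5.2]
grip_width: 16.4
```

```bash
python3 -m jog '{"xyz":[[0,0,-5],[0,0,-20],[0,0,-45],[0,0,-75],[0,0,-105],[0,0,-135],[0,0,-165],[0,0,-190],[0,0,-205],[0,0,-210]],"turn":[[0,0,0],[0,0,0],[0,0,0],[0,0,0],[0,0,0],[0,0,0],[0,0,0],[0,0,0],[0,0,0],[0,0,0]],"jaw":[10,10,10,10,10,10,10,10,10,10]}'
python3 - <<'E'
from h import *
f=grab('scene','s2.png'); W=world(f); x,y,z=np.moveaxis(W,2,0)
grab('top','t2.png')
s=state();print(s)
E
```

```text
clock: 4.2
tcp_pos: [547.7, -280.9, 233.3]
tool_rot: [2.228, 2.212, 0.001]
force: [-0.5, -0.2, -2.8]
grip_width: 16.8
{'clock': 4.3, 'qpos': array([ 0.65500855,  0.49277772, -0.39827638,  1.84299455,  0.24617741,
        0.85383828,  0.12931983]), 'qvel': array([-0.00819676,  0.02655552,  0.00692288,  0.01837273,  0.00695568,
       -0.01335171, -0.00539429]), 'effort': array([ 1.63196926e-01, -6.86280155e+01, -4.75570947e+00, -2.47716969e+01,
       -5.83051296e-02,  1.97952543e-01,  6.41601719e-02]), 'tcp_pos': array([ 547.22531148, -280.8374026 ,  231.54321493]), 'tool_rot': array([ 2.22903775e+00,  2.21321318e+00, -5.78130607e-05]), 'force': array([ 0.12770179,  0.12096331, -2.75563351]), 'moment': array([-0.01514896,  0.0203193 , -0.01500631]), 'grip_width': 16.80364569586793}
```

View pics/s2.png

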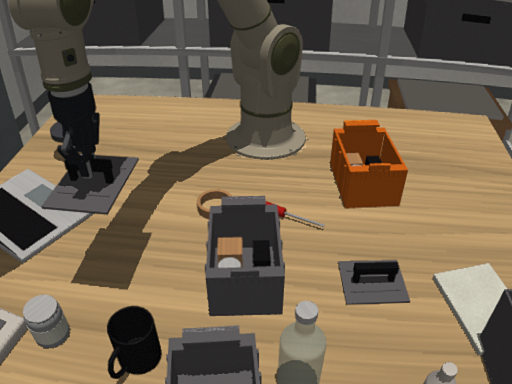

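View pics/t2.png

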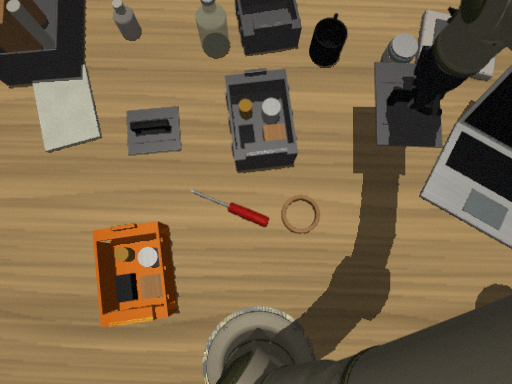

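The lid hangs level in the gripper, at about (93,182) in the scene view and (407,103) in the top view. I'll measure its pose relative to the TCP and refine the crate pose.

```bash
python3 - <<'E'
from h import *
for n in('top','scene'):
    f=dict(np.load('last_%s.npz'%n)); W=world(f); x,y,z=np.moveaxis(W,2,0); img=f['img'].astype(int)
    m=(abs(x-547)<110)&(abs(y+281)<85)&(z>200)&(z<224)
    P=W[m].astype(np.float32)
    c,_,_,_=np.linalg.lstsq(np.c_[P[:,:2]-[547,-281],np.ones(len(P))],P[:,2],rcond=None)
    r=cv2.minAreaRect(np.ascontiguousarray(P[:,:2])); print(n,len(P),'plane',np.round(c,3),r)
    # lip and tab and rim
    roi=(abs(x-560)<125)&(abs(y-11)<100)
    for a,b,xm in((129,140,-1),(120,130,1)):
        q=W[roi&(z>a)&(z<b)&((x-558)*xm>70)].astype(np.float32)
        r=cv2.minAreaRect(np.ascontiguousarray(q[:,:2])); print(n,a,len(q),r)
E
```

```text
top 3748 plane [ 3.00000e-03 -4.00000e-03  2.17367e+02] ((547.4178466796875, -279.8547668457031), (175.88418579101562, 130.61500549316406), 0.06522279232740402)
top 129 531 ((473.2706298828125, -1.033905029296875), (28.721454620361328, 89.86331939697266), 7.670986175537109)
top 120 97 ((651.8666381835938, 26.054262161254883), (9.958946228027344, 48.39863204956055), 9.127523422241211)
scene 2923 plane [-6.00000e-03 -6.00000e-03  2.19941e+02] ((548.8522338867188, -279.7818603515625), (132.52139282226562, 177.05609130859375), 89.5696029663086)
scene 129 416 ((473.39599609375, -1.8851242065429688), (30.527297973632812, 90.58568572998047), 4.988415241241455)
scene 120 166 ((655.2437133789062, 24.36733627319336), (8.547128677368164, 49.002723693847656), 7.332879066467285)
```

```bash
cat >> h.py <<'E'
CR=np.array([558.5,11.2]); CY=8.5; OFF=np.array([87,-1,22.])
def target(cx,cz,tilt):
    p=np.array([cx,0,cz])+Ro.from_euler('y',-tilt,degrees=True).apply(OFF)
    w=Ro.from_euler('z',CY,degrees=True).apply(p)
    return np.array([CR[0],CR[1],0])+w
def go(cx,cz,tilt): 
    t=target(cx,cz,tilt); print('target',np.round(t,1)); move(t,CY,tilt)
def corner():
    """where commanded/measured pose puts lid low corner in crate frame"""
    s=state(); R=Ro.from_rotvec(s['tool_rot'])
    L=R*tool(0,0).inv()   # lid rotation
    c=s['tcp_pos']-L.apply(OFF); c=Ro.from_euler('z',-CY,degrees=True).apply(c-[CR[0],CR[1],0])
    e=(Ro.from_euler('z',-CY,degrees=True)*L).as_euler('zyx',degrees=True)
    print('corner',np.round(c,1),'yaw,pitch,roll',np.round(e,2),'F',np.round(s['force'],1),'M',np.round(s['moment'],2),'w',round(s['grip_width'],1),s['clock'])
E
python3 - <<'E'
from h import *
go(-55,165,20)
E
```

```text
target [577.7  13.1 215.4]
at [ 547.2 -280.8  231.5] w 16.8 F [ 0.1  0.1 -2.8] M [-0.02  0.02 -0.02] t 4.3
xyz [294.1  28.3  16. ] turn [-0.3481  0.0275 -0.1538] mag 295.9 21.9
```

```bash
python3 -m jog '{"xyz":[[10,1,0],[35,3,0],[70,7,2],[110,11,4],[150,15,6],[190,19,8],[230,23,11],[262,26,14],[284,28,16],[294,28,16]],"turn":[[-0.02,0.002,-0.01],[-0.05,0.004,-0.02],[-0.09,0.007,-0.04],[-0.13,0.010,-0.06],[-0.17,0.013,-0.075],[-0.21,0.017,-0.093],[-0.25,0.02,-0.11],[-0.29,0.023,-0.128],[-0.33,0.026,-0.145],[-0.348,0.0275,-0.154]],"jaw":[10,10,10,10,10,10,10,10,10,10]}'
python3 -m jog '{"xyz":[[0,0,0],[0,0,0]],"turn":[[0,0,0],[0,0,0]],"jaw":[10,10]}'
python3 - <<'E'
from h import *
grab('scene','s3.png');grab('top','t3.png')
corner(); go(-60,117,20)
E
python3 -c "
import cv2;a=cv2.imread('pics/s3.png')[120:330,150:350];b=cv2.imread('pics/t3.png')[30:200,180:342]
cv2.imwrite('pics/c3.png',cv2.hconcat([cv2.resize(a,(400,420)),cv2.resize(b,(400,420))]))"
```

```text
clock: 5.3
tcp_pos: [575.6, 16.6, 213.6]
tool_rot: [1.882, 2.196, 0.388]
force: [0.0, 0.0, -2.2]
grip_width: 17.0
clock: 5.5
tcp_pos: [576.6, 13.3, 214.4]
tool_rot: [1.886, 2.191, 0.384]
force: [-0.3, -0.0, -2.0]
grip_width: 16.6
corner [-55.6  -0.7 164.5] yaw,pitch,roll [-5.000e-02 -1.992e+01  1.000e-02] F [ 0.2  0.3 -2.8] M [-0.1   0.55  0.  ] w 16.3 5.6
target [572.7  12.3 167.4]
at [577.3  12.2 214.8] w 16.3 F [ 0.2  0.3 -2.8] M [-0.1   0.55  0.  ] t 5.6
xyz [  0.7 -20.4  43. ] turn [-0.0015 -0.0002 -0.0009] mag 47.6 0.1
```

View pics/c3.png

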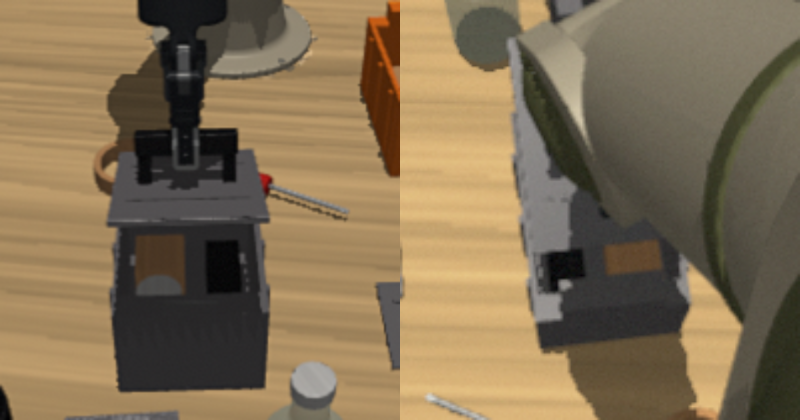

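```bash
cat >> h.py <<'E'
def lidfit(f,s=None):
    s=s or state(); R=Ro.from_rotvec(s['tool_rot']); L=R*tool(0,0).inv()
    W=world(f); V=L.inv().apply((W.reshape(-1,3)-s['tcp_pos'])).reshape(W.shape)+np.array([0,-1,22.])  # lid frame expected
    x,y,z=np.moveaxis(V,2,0)
    m=(abs(x)<105)&(abs(y)<80)&(abs(z-6)<9)
    P=V[m]; c=np.linalg.lstsq(np.c_[P[:,:2],np.ones(len(P))],P[:,2],rcond=None)[0]
    m2=m&(abs(z-(c[0]*x+c[1]*y+c[2]))<3); P=V[m2]
    c=np.linalg.lstsq(np.c_[P[:,:2],np.ones(len(P))],P[:,2],rcond=None)[0]
    r=cv2.minAreaRect(np.ascontiguousarray(P[:,:2].astype(np.float32)))
    print('lid in expected lid frame: n',len(P),'slopes deg',np.round(np.degrees(np.arctan(c[:2])),2),'top z',round(c[2],1),'rect',np.round(r[0],1),np.round(r[1],1),round(r[2],1),'xrange',np.round(np.percentile(P[:,0],[.5,99.5]),1),'yrange',np.round(np.percentile(P[:,1],[.5,99.5]),1))
E
python3 - <<'E'
from h import *
f=dict(np.load('last_scene.npz'));lidfit(f)
f=dict(np.load('last_top.npz'));lidfit(f)
E
```

```text
lid in expected lid frame: n 2313 slopes deg [-0.39 -0.04] top z 7.5 rect [ 2.8 -0.1] [176. 130.] 0.1 xrange [-79.5  90. ] yrange [-64.4  64.3]
lid in expected lid frame: n 1279 slopes deg [-0.04  0.08] top z 6.0 rect [-22.7  47.4] [201.9  94. ] 31.3 xrange [-85.8  82.8] yrange [-39.3  65.1]
```

```bash
python3 -m jog '{"xyz":[[0,-4,8],[0,-9,19],[0,-14,30],[0.5,-18,39],[0.7,-20.4,43],[0.7,-20.4,43],[0.7,-20.4,43]],"turn":[[0,0,0],[0,0,0],[0,0,0],[0,0,0],[0,0,0],[0,0,0],[0,0,0]],"jaw":[10,10,10,10,10,10,10]}'
python3 - <<'E'
from h import *
f=grab('scene','s4.png');lidfit(f)
corner(); go(-88,112.5,20)
W=world(f);V=Ro.from_euler('z',-CY,degrees=True).apply(W.reshape(-1,3)-[CR[0],CR[1],0])
m=(abs(V[:,0]+86)<25)&(abs(V[:,1])<60)&(V[:,2]>125)&(V[:,2]<145);P=V[m]
print('lip',m.sum(),np.round(np.percentile(P,[1,50,99],axis=0),1))
a=cv2.imread('pics/s4.png')[150:330,170:320];cv2.imwrite('pics/c4.png',cv2.resize(a,(600,720))[:600])
E
```

```text
clock: 6.3
tcp_pos: [573.0, 12.9, 167.9]
tool_rot: [1.886, 2.189, 0.386]
force: [0.4, 0.6, -2.3]
grip_width: 17.3
lid in expected lid frame: n 2283 slopes deg [-0.39 -0.04] top z 7.4 rect [ 2.4 -1.3] [177.9 130.2] 0.2 xrange [-79.8  90.5] yrange [-65.2  63.2]
corner [-59.4   0.5 117.7] yaw,pitch,roll [-0.000e+00 -2.001e+01  2.000e-02] F [ 0.4  0.5 -1.7] M [-0.08  0.55  0.05] w 17.0 6.35
target [545.    8.2 162.9]
at [573.2  12.9 168.2] w 17.0 F [ 0.4  0.5 -1.7] M [-0.08  0.55  0.05] t 6.35
xyz [ -0.5 -28.6  -4.9] turn [ 0.0002 -0.0004 -0.0002] mag 29.0 0.0
lip 215 [[-100.   -44.9  133.3]
 [ -87.    14.6  135.8]
 [ -74.2   43.1  138.2]]
```

View pics/c4.png

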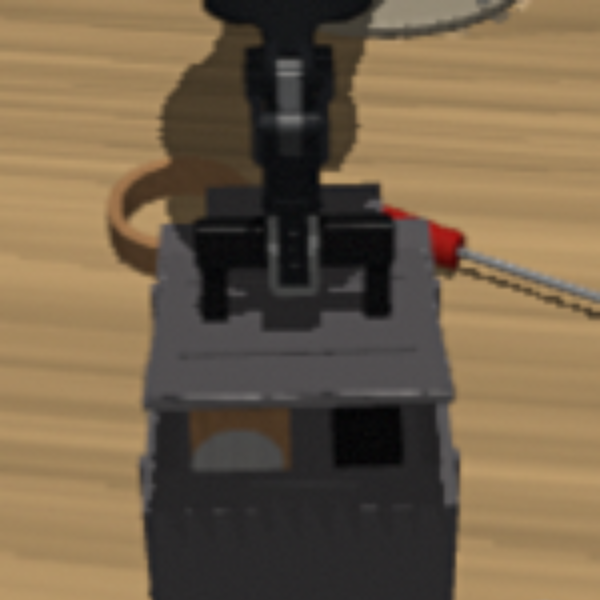

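The sloping lid is over the open crate, with its near end just in front of the lip (dark bar at about (290,200) in the crop). Next I slide it under the lip.

```bash
python3 -m jog '{"xyz":[[0,-5,-0.2],[0,-10,-0.7],[0,-15,-1.5],[0,-20,-2.7],[-0.3,-24,-3.7],[-0.5,-27,-4.4],[-0.5,-28.5,-4.9],[-0.5,-28.5,-4.9]],"turn":[[0,0,0],[0,0,0],[0,0,0],[0,0,0],[0,0,0],[0,0,0],[0,0,0],[0,0,0]],"jaw":[10,10,10,10,10,10,10,10]}'
python3 - <<'E'
from h import *
f=grab('scene','s5.png');lidfit(f)
corner(); go(-88,111,10); go(-88,110.5,0)
a=cv2.imread('pics/s5.png')[150:330,170:320];cv2.imwrite('pics/c5.png',cv2.resize(a,(600,720))[:600])
E
```

```text
clock: 7.15
tcp_pos: [544.6, 8.2, 163.0]
tool_rot: [1.886, 2.189, 0.386]
force: [-0.3, 0.2, -3.4]
grip_width: 16.9
lid in expected lid frame: n 2071 slopes deg [-0.33 -0.03] top z 7.8 rect [ 3.1 -1.2] [178.3 130.5] 0.0 xrange [-79.4  90.6] yrange [-65.6  63.2]
corner [-8.810e+01  1.000e-01  1.125e+02] yaw,pitch,roll [ 1.e-02 -2.e+01  3.e-02] F [-0.   0.3 -2.1] M [-0.07  0.49 -0.03] w 17.0 7.2
target [552.6   9.3 147.8]
at [544.9   8.3 163. ] w 17.0 F [-0.   0.3 -2.1] M [-0.07  0.49 -0.03] t 7.2
xyz [-0.1  2.1 16.9] turn [ 0.1746 -0.0004  0.    ] mag 17.1 10.0
target [557.7  10.1 132.5]
at [544.9   8.3 163. ] w 17.0 F [-0.   0.3 -2.1] M [-0.07  0.49 -0.03] t 7.2
xyz [-0.1  1.7 33.1] turn [ 3.491e-01 -4.000e-04  1.000e-04] mag 33.1 20.0
```

View pics/c5.png

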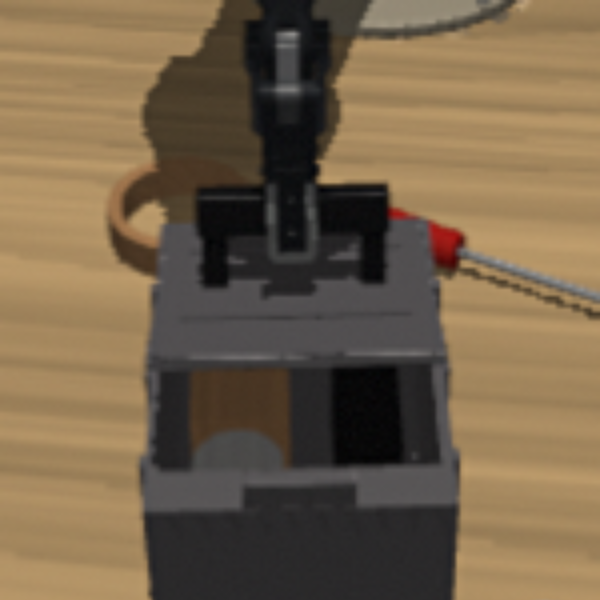

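```bash
python3 -m jog '{"xyz":[[0,0.8,4.2],[0,1.4,8.5],[0,1.8,12.8],[-0.1,2.1,16.9],[-0.1,2.2,21],[-0.1,2.2,25.1],[-0.1,2.0,28],[-0.1,1.9,30.5],[-0.1,1.9,30.5]],"turn":[[0.043,0,0],[0.087,0,0],[0.13,0,0],[0.175,0,0],[0.218,0,0],[0.262,0,0],[0.294,0,0],[0.32,0,0],[0.32,0,0]],"jaw":[10,10,10,10,10,10,10,10,10]}'
python3 - <<'E'
from h import *
f=grab('scene','s6.png');lidfit(f)
corner(); go(-88,110,0);go(-87,110,0)
E
```

```text
clock: 8.1
tcp_pos: [557.7, 10.3, 134.3]
tool_rot: [2.039, 2.366, 0.035]
force: [0.3, 0.4, -2.8]
grip_width: 17.3
lid in expected lid frame: n 3097 slopes deg [-0.32 -0.  ] top z 7.7 rect [ 6.9 -1.3] [191.6 130.2] 0.0 xrange [-83.  101.6] yrange [-65.4  63.3]
corner [-87.7   0.3 109.9] yaw,pitch,roll [ 0.   -1.67  0.06] F [ 0.7  0.2 -2.5] M [-0.    0.06 -0.02] w 16.8 8.15
target [557.7  10.1 132. ]
at [557.3  10.2 134.5] w 16.8 F [ 0.7  0.2 -2.5] M [-0.    0.06 -0.02] t 8.15
xyz [-0.2  0.3  2.5] turn [ 0.0291 -0.0011  0.    ] mag 2.5 1.7
target [558.6  10.2 132. ]
at [557.3  10.2 134.5] w 16.8 F [ 0.7  0.2 -2.5] M [-0.    0.06 -0.02] t 8.15
xyz [-0.2  1.3  2.5] turn [ 0.0291 -0.0011  0.    ] mag 2.8 1.7
```

```bash
python3 -m jog '{"xyz":[[-0.1,0.3,1],[-0.2,0.8,2],[-0.2,1,2.6],[-0.2,1,3],[-0.2,1,3]],"turn":[[0.012,0,0],[0.022,0,0],[0.029,0,0],[0.029,0,0],[0.029,0,0]],"jaw":[10,10,10,10,10]}'
python3 - <<'E'
from h import *
f=grab('scene','s7.png');lidfit(f);corner()
W=world(f);V=Ro.from_euler('z',-CY,degrees=True).apply(W.reshape(-1,3)-[CR[0],CR[1],0]).reshape(W.shape)
x,y,z=np.moveaxis(V,2,0)
def rep(nm,m): 
    P=V[m];print(nm,m.sum(),np.round(np.percentile(P,[1,50,99],axis=0),1).tolist())
rep('lidtop',(abs(x)<85)&(abs(y)<75)&(z>112)&(z<124))
rep('rim+',(x>82)&(x<91)&(abs(y)<75)&(z>105)&(z<113))
rep('lip',(x<-70)&(x>-105)&(abs(y)<60)&(z>130)&(z<140))
rep('tab',(x>86)&(x<106)&(abs(y)<60)&(z>120)&(z<132))
a=cv2.imread('pics/s7.png')[150:330,170:320];cv2.imwrite('pics/c7.png',cv2.resize(a,(600,720))[:600])
E
```

```text
clock: 8.65
tcp_pos: [558.1, 10.1, 131.8]
tool_rot: [-2.05, -2.38, -0.0]
force: [0.4, -0.4, -2.6]
grip_width: 16.9
lid in expected lid frame: n 3257 slopes deg [-0.49 -0.04] top z 7.9 rect [8.7 0.3] [137.9 189. ] 89.5 xrange [-83.8 101.2] yrange [-66.3  63.7]
corner [-8.770e+01 -1.000e-01  1.098e+02] yaw,pitch,roll [0.02 0.01 0.02] F [-0.1  0.5 -2.5] M [-0.03 -0.05  0.  ] w 16.8 8.7
lidtop 3252 [[-81.8, -67.8, 112.4], [27.0, -0.4, 117.7], [83.4, 66.1, 120.5]]
rim+ 75 [[82.6, -69.0, 109.1], [88.0, 28.8, 112.0], [90.7, 68.4, 113.0]]
lip 253 [[-99.0, -44.9, 130.3], [-81.2, 19.9, 135.7], [-70.3, 44.1, 138.2]]
tab 183 [[87.8, -33.0, 120.2], [99.1, -2.9, 127.1], [101.8, 24.0, 130.4]]
```

View pics/c7.png

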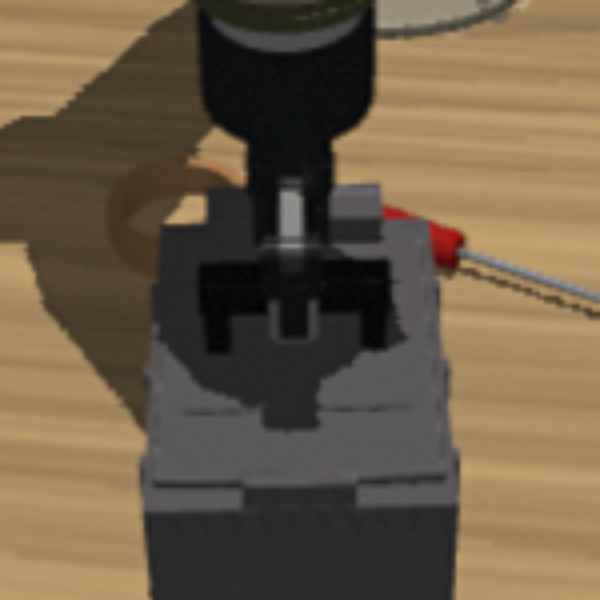

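```bash
python3 -m jog '{"xyz":[[0,0,0.4],[0,0,0.8],[0,0,1.2],[0,0,1.5],[0,0,1.5]],"turn":[[0,0,0],[0,0,0],[0,0,0],[0,0,0],[0,0,0]],"jaw":[10,10,10,10,10]}'
python3 -c "
from h import *
corner()"
```

```text
clock: 9.2
tcp_pos: [558.0, 10.1, 131.7]
tool_rot: [2.05, 2.379, -0.0]
force: [-3.9, -1.0, 16.0]
grip_width: 17.0
corner [-8.760e+01 -1.000e-01  1.097e+02] yaw,pitch,roll [ 0.02 -0.04 -0.05] F [-3.9 -1.  16. ] M [-0.34  1.09 -0.02] w 17.0 9.2
```

```bash
python3 -m jog '{"xyz":[[0,0,-0.7],[0,0,-1],[0,0,-1],[0,0,-1],[0,0,-1],[0,0,-1],[0,0,-1],[0,0,-1]],"turn":[[0,0,0],[0,0,0],[0,0,0],[0,0,0],[0,0,0],[0,0,0],[0,0,0],[0,0,0]],"jaw":[10,14,20,30,45,60,60,60]}'
python3 - <<'E'
from h import *
corner()
f=grab('scene','s8.png');lidfit(f)
a=cv2.imread('pics/s8.png')[150:330,170:320];cv2.imwrite('pics/c8.png',cv2.resize(a,(600,720))[:600])
E
```

```text
clock: 10.0
tcp_pos: [558.0, 10.1, 131.2]
tool_rot: [-2.05, -2.38, -0.0]
force: [0.5, -0.6, 0.4]
grip_width: 60.3
corner [-8.760e+01 -1.000e-01  1.092e+02] yaw,pitch,roll [0.02 0.02 0.03] F [ 0.5 -0.6  0.4] M [ 0.04  0.02 -0.01] w 60.3 10.0
lid in expected lid frame: n 3173 slopes deg [-0.52 -0.11] top z 8.4 rect [ 5.1 -0.1] [195.4 137.9] 0.2 xrange [-83.4 101.8] yrange [-66.2  65.2]
```

View pics/c8.png

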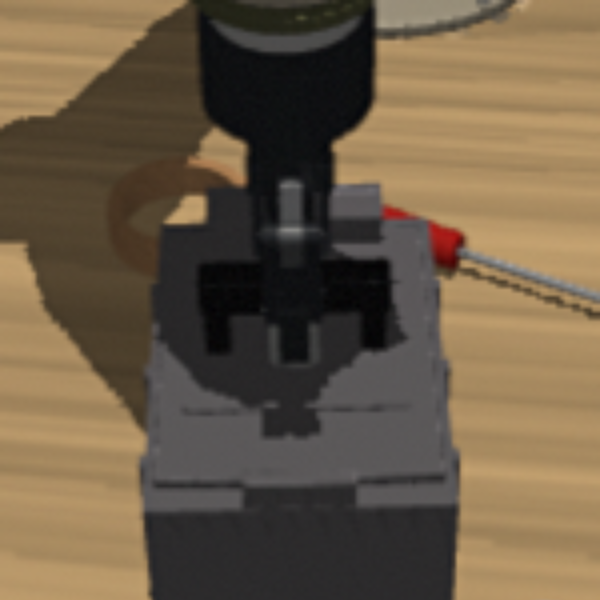

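Released, and the lid did not move. I'll retract straight up and then clear of the views.

```bash
python3 -m jog '{"xyz":[[0,0,-5],[0,0,-15],[0,0,-30],[0,0,-60],[0,0,-100],[0,0,-140],[0,-30,-170],[0,-70,-190],[0,-110,-200],[0,-130,-200]],"turn":[[0,0,0],[0,0,0],[0,0,0],[0,0,0],[0,0,0],[0,0,0],[0,0,0],[0,0,0],[0,0,0],[0,0,0]],"jaw":[70,80,85,85,85,85,85,85,85,85]}'
python3 -m jog '{"xyz":[[-40,0,0],[-80,0,0],[-120,0,0],[-160,0,0],[-200,0,0],[-240,0,0],[-270,0,0],[-290,0,0],[-300,0,0],[-300,0,0]],"turn":[[0,0,0],[0,0,0],[0,0,0],[0,0,0],[0,0,0],[0,0,0],[0,0,0],[0,0,0],[0,0,0],[0,0,0]],"jaw":[85,85,85,85,85,85,85,85,85,85]}'
python3 - <<'E'
from h import *
for n in('scene','top'):
    f=grab(n,n+'9.png');W=world(f);V=Ro.from_euler('z',-CY,degrees=True).apply(W.reshape(-1,3)-[CR[0],CR[1],0]).reshape(W.shape)
    x,y,z=np.moveaxis(V,2,0)
    m=(abs(x)<70)&(abs(y)<62)&(z>110)&(z<124);P=V[m]
    c=np.linalg.lstsq(np.c_[P[:,:2],np.ones(len(P))],P[:,2],rcond=None)[0]
    print(n,'plate',m.sum(),'slopes deg',np.round(np.degrees(c[:2]),2),'z',round(c[2],1))
    m=(abs(x)<70)&(abs(y)<62)&(z>140)&(z<172);P=V[m]
    r=cv2.minAreaRect(np.ascontiguousarray(P[:,:2].astype(np.float32)));print(' bar',np.round(r[0],1),np.round(r[1],1),round(r[2],1),'ztop',np.percentile(P[:,2],[50,90]))
a=cv2.imread('pics/scene9.png')[150:330,170:320];b=cv2.imread('pics/top9.png')[50:190,200:320]
cv2.imwrite('pics/c9.png',cv2.hconcat([cv2.resize(a,(400,480)),cv2.resize(b,(400,480))]))
E
```

```text
clock: 11.05
tcp_pos: [427.0, -9.0, 333.4]
tool_rot: [2.048, 2.379, -0.001]
force: [0.1, -0.5, 0.6]
grip_width: 85.2
clock: 12.05
tcp_pos: [474.0, -306.2, 331.4]
tool_rot: [-2.051, -2.379, -0.001]
force: [0.1, 1.2, -0.0]
grip_width: 85.1
scene plate 2511 slopes deg [-0.15  0.02] z 117.9
 bar [ 1.8 -1.2] [21.3 89.4] 0.2 ztop [161.43989838 164.57870011]
top plate 2796 slopes deg [-0.06 -0.05] z 116.1
 bar [-2.   0.2] [89.7 18.9] 90.0 ztop [161.20585379 163.13521642]
```

View pics/c9.png

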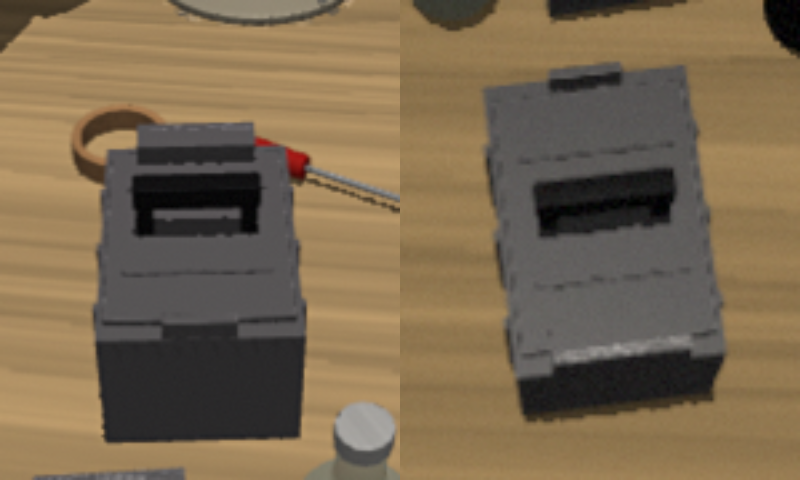

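View pics/top9.png

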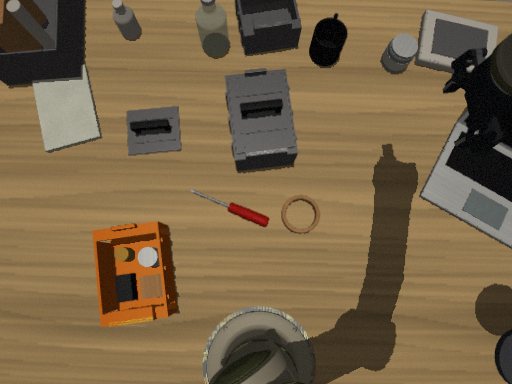

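The pictures show the lid flat and square on the crate. Its near edge is under the lip (bright strip at about (620,350) in the right crop) and its far edge is inside the tab at (585,75). The short lid is still at (154,130), and the arm is well clear.

```bash
python3 -c "
from workcell import ctrl,state
print(state()['clock'],state()['force']);print(ctrl.finish_job())"
```

```text
12.15 [-0.39545341 -0.09467208  0.35795231]
the job is handed in; nothing more can be done
None
```

The crate is closed with the longer lid. I handed the job in at 12.2 s of the 40 s allowed, with the arm well clear and touching nothing.

I gripped the lid by its bar, tilted it 20° with the near edge low, and slid that edge under the lip. I then swung it down inside the tab until it pressed on the rim with about 18 N, eased off and let go.

**Last checks:**
- **Flatness:** the plate lies flat to within about 0.15°, with its top at 116–118 mm; seated it should be 116 mm.
- **Position:** the handle bar is square to within about 0.2° and within about 2 mm of the crate's centre.
- **Surroundings:** the pictures show the short lid and the orange crate where they were.

**Disagreement:** the two cameras differ by about 4 mm on where the bar sits along x (−2 mm against +1.8 mm). They also differ by about 2 mm on the plate's height. I put both down to the calibration error and to how much of the bar's sides each camera sees. The gripper's own reading at release put the lid about 0.6 mm from centre, towards the lip, within its 10 mm of play.

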